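Lay the pipe-job kit out on its shadow mats

TASK

Lay out the kit for the pipe job: put the brass tee, the big bolt, the yellow tape measure and the short steel pipe each on the black mat that carries its own yellow outline. Set each down lying or standing as it does now (the pipe upright), covering its outline and pointing the same way as it.

Things in the scene. Friction and masses are not known exactly. Their poses are not given: they have to be found in the camera images.
- brass_tee: loose brass pipe tee, 60 x 80 x 39 mm, 0.22 kg, lying flat. Origin: centre of its 60 x 80 mm footprint, on its underside; z up. The run, 33 mm thick, lies along y at x = -11 mm, its axis 19 mm up, with 39 mm thick collars from 26 to 40 mm either side; the branch, a 33 mm thick round stub, its axis about 18 mm up, points to +x and ends at x = +30 mm. It is easily gripped across the branch (fingers closing along y) at x = +17 mm.
- hex_bolt: loose bright steel hex bolt lying down, 33 x 98 x 29 mm, 0.18 kg. Origin: centre of its footprint, on the underside; z up. It lies along y: round shank 19 mm thick, its axis about 12 mm up, from y = -49 to +35 mm; hexagon head (33 x 29 mm) from y = +35 to +49 mm. Balances near y = +10 mm.
- yellow_tape_measure: loose yellow tape measure with black buttons, standing on edge, 36 x 92 x 72 mm, 0.21 kg. Origin: centre of its footprint, on the underside; z up. The case is 34 mm thick (along x), from y = -25 to +46 mm and 66 mm high (a button on top reaches 72 mm); the low tongue with the hook sticks out to y = -47 mm. Balances near y = +10 mm.
- steel_pipe: loose dark steel pipe offcut standing on end, 42 mm outside diameter, 75 mm high, 0.35 kg, open bore. Origin: centre of its underside; z up along the pipe.
- tee_pad: fixed black rubber mat 6 mm thick (upper face 6 mm above the table) with steel rivets in its corners and a flat yellow T-shaped outline; mat 74 x 92 mm. Axes as those of the tee when it lies on its outline (x towards the branch, y along the run). Origin: on the mat's underside, 20 mm from the mat's centre towards the branch; so the tee's origin belongs at x = -20 mm, y = 0 of this frame, on the upper face.
- bolt_pad: fixed black rubber mat 6 mm thick (upper face 6 mm above the table) with steel rivets in its corners and a flat yellow bolt-shaped outline, narrow with a wide head; mat 62 x 118 mm. Axes as those of the bolt when it lies on its outline (y towards the head). Origin: on the mat's underside, 20 mm from the mat's centre towards the head; so the bolt's origin belongs at x = 0, y = -20 mm of this frame, on the upper face.
- tape_pad: fixed black rubber mat 6 mm thick (upper face 6 mm above the table) with steel rivets in its corners and a flat yellow outline of the tape measure, a broad rectangle with a narrower tongue; mat 64 x 114 mm. Axes as those of the tape measure when it stands on its outline (the tongue to -y). Origin: on the mat's underside, 20 mm from the mat's centre away from the tongue; so the tape measure's origin belongs at x = 0, y = -20 mm of this frame, on the upper face.
- pipe_pad: fixed black rubber mat 6 mm thick (upper face 6 mm above the table) with steel rivets in its corners and a flat yellow ring 47 mm across; mat 80 x 80 mm. Origin: the centre of the ring, on the mat's underside; the pipe's origin belongs above it, on the upper face, at any yaw.

How it is judged:
At the end, for the whole second after the job is handed in: Tee, bolt, tape measure and pipe each rest at rest, released, on the mat with their own outline, within 12 mm of it; tee, bolt and tape measure turned within 0.25 rad of it, the same way round, tipped under 0.2 rad (bolt 0.3); the pipe upright (0.15 rad); undersides 2 to 14 mm above the table (x of tee_pad in the frame of brass_tee between 0.008 and 0.032 m and y of tee_pad in the frame of brass_tee between -0.012 and 0.012 m and angle between the y axis of brass_tee and the y axis of tee_pad, either way round below 0.25 rad and angle between each of brass_tee, yellow_tape_measure's own z axis and vertical below 0.2 rad and x of bolt_pad in the frame of hex_bolt between -0.012 and 0.012 m and y of bolt_pad in the frame of hex_bolt between 0.008 and 0.032 m and angle between the y axis of hex_bolt and the y axis of bolt_pad, either way round below 0.25 rad and angle between hex_bolt's own z axis and vertical below 0.3 rad and x of tape_pad in the frame of yellow_tape_measure between -0.012 and 0.012 m and y of tape_pad in the frame of yellow_tape_measure between 0.008 and 0.032 m and angle between the y axis of yellow_tape_measure and the y axis of tape_pad, either way round below 0.25 rad and horizontal distance between steel_pipe and pipe_pad below 0.012 m and angle between steel_pipe's own z axis and vertical below 0.15 rad and height (world z) of brass_tee between 0.002 and 0.014 m and linear speed of each of brass_tee, hex_bolt, yellow_tape_measure, steel_pipe below 0.02 m/s and height (world z) of hex_bolt between 0.002 and 0.014 m and height (world z) of yellow_tape_measure between 0.002 and 0.014 m and height (world z) of steel_pipe between 0.002 and 0.014 m); the robot touches nothing.
It also fails if it takes over 106 s, if anything falls off the work surface, if the arm or the gripper's body presses on something with over 40 N, if the wrist force passes 120 N, or if a joint passes its speed limit or range.

ROBOT

A 6-joint arm with a two-finger parallel gripper is mounted at the origin on a cart in front of the work surface, level with it; the furniture and walls round the work are solid. World frame = base frame: x ahead of the robot, y to its left, z up, the work surface at z = 0. Lengths are in m, angles in rad, forces in N, time in s.
With the tool pointing down it reaches from about 0.375 to 0.925 m from the base axis. Payload 5.7 kg.
Tool frame: the origin (TCP) lies on the centre line of the jaws, within the pads' length; the fingertips stand 25 mm ahead of it and the grasp point (between the pads) lies 6 mm ahead of it; z points along the fingers, x is the direction in which the jaws open and shut, and the axes are right-handed (so a half turn about z gives the same grasp; the last joint's range is limited). The gripper opens to 85 mm and grips with 20 to 120 N. Pads are 22 mm wide; open, the fingers measure 114 mm over their backs; the gripper's body (76 mm by 85 mm) begins 54 mm behind the grasp point. The pads swing forward as they close: fully open they stand 13 mm farther back than shut.
Start: joints at [1.143, 0.359, 1.51, -0, 1.272, -0.115], TCP at [0.185, 0.571, 0.256] pointing down, gripper open.
Joint ranges: [-2.97, 2.97], [-1.01, 2.36], [0.21, 2.38], [-0.96, 4.11], [0.2, 2.71], [-2.98, 2.98]. Speed limits (rad/s): [2.39, 2.39, 3.14, 3.14, 3.14, 3.14].

INTERFACE

Orientations are given as a unit quaternion [w, x, y, z].
In Python, from workcell import readout, eyes, job gives the robot as it stands.
- The arm moves only by the tool step_arm, never from a script. Its argument "commands" is text: rows parted by semicolons, each of 5 numbers parted by spaces: the shift along the world's x, y, z in m, then the turn about the world's z in rad, then the opening, from 0 (shut) to 1 (fully open). A call has 1 to 12 rows; each row shifts and turns the commanded pose from where the row before left it; what a row does not reach is not made up. A row lasts 1/10 s, in which the tool goes at most 50 mm and 8.59 degrees, less where a joint would pass 70% of its speed; a pose out of reach is approached as far as the arm can. A call with a gripper value outside its range is refused whole. The fingers move at their own pace and stop on an object; "squeeze" is the grip in N (left out, the last holds). Time passes only in rows, so rows that do not move let the fingers close. It gives the time, the measured TCP pose, the force and the opening at its end, in the units of the state.
- readout.get_obs(): the state, without advancing time (a new reading comes with each control period).
- eyes.read_camera(name): name is "scene" or "side" or "wrist"; returns a dict with "pixels" (420x560x3 uint8, red, green, blue), "range_z" (420x560 float32, m along the optical axis (not along the pixel's ray), 0 where there is no reading), "fx", "fy", "cx", "cy" (pixels), "xyz" and "attitude" of the camera in the world; the wrist camera has in their place "T_tool_cam" (4x4, takes a point from camera to tool coordinates, whose origin is the TCP and whose axes are the tool frame's). Camera axes: x right, y up, looking along -z (the intrinsics and any distortion apply to the point x, -y, -z); pixel columns grow to the right and rows downward; lengths in m; the calibration is good to about 2 mm. A picture is of the moment at which its call begins: read the wrist's pose just before it.
- job.close_job(): hands the job in, once; it reports no verdict.
The state is a dict: "t": time; "joints": joint angles; "joint_velocities": joint speeds; "joint_efforts": joint torques, N m; "position": TCP position; "eef_rot": TCP orientation; "ft_force": force on the tool from outside, world axes, zero at the start; "torque": the same for the moment, N m; "gripper_width": finger opening in m.
Only numpy, scipy, OpenCV 4.12 (cv2) and the standard library are available. Lean on these libraries where they do the work, as an engineer would, in place of code of your own. Each camera call takes 0.05 s, during which the arm holds its last target. There are 200 camera calls.

## Working session

There is one attempt and no reset: what is moved stays moved. The work goes in short steps, Python scripts to look and compute and a tool call to move; the robot and the scene stay as the last step left them, time stands still between calls to the robot, and variables do not carry over. Pictures are saved under pics/ and viewed, on a budget of 14 in all, crops included, one or two more only if the job needs it, and the job is handed in when it is done.

Besides the shell and the picture viewer there is one more tool, called as a command line: name --argument value ..., lists and objects as JSON in quotes. step_arm: Moves the arm, as the interface text tells. Its arguments: {"type":"object","properties":{"commands":{"type":"string"},"squeeze":{"type":"number"}},"required":["commands"]}

```bash
mkdir -p pics; ls; cat > h.py <<'E'
import numpy as np, cv2
from scipy.spatial.transform import Rotation as R
from workcell import readout, eyes, job
def quat(q): return R.from_quat([q[1],q[2],q[3],q[0]])
def grab(name):
    o=readout.get_obs(); c=eyes.read_camera(name)
    if 'T_tool_cam' in c:
        T=np.eye(4);T[:3,:3]=quat(o['eef_rot']).as_matrix();T[:3,3]=o['position'];T=T@np.array(c['T_tool_cam'])
    else:
        T=np.eye(4);a=np.array(c['attitude']);T[:3,:3]=quat(a).as_matrix() if a.size==4 else a;T[:3,3]=c['xyz']
    c['T']=T; return c
def cloud(c):
    v,u=np.mgrid[0:420,0:560]; z=c['range_z']
    p=np.stack([(u-c['cx'])/c['fx']*z,-(v-c['cy'])/c['fy']*z,-z],-1)
    w=p@c['T'][:3,:3].T+c['T'][:3,3]; w[z==0]=np.nan
    return w
def plane(c,uv,h):
    uv=np.atleast_2d(np.array(uv,float))
    d=np.stack([(uv[:,0]-c['cx'])/c['fx'],-(uv[:,1]-c['cy'])/c['fy'],-np.ones(len(uv))],-1)@c['T'][:3,:3].T
    o=c['T'][:3,3]; return o+d*((h-o[2])/d[:,2])[:,None]
def save(c,n): cv2.imwrite('pics/'+n,cv2.cvtColor(c['pixels'],cv2.COLOR_RGB2BGR))
E
python3 - <<'E'
from h import *
for n in ['scene','side','wrist']:
    c=grab(n); save(c,n+'0.png'); np.savez(''+n+'0.npz',**{k:v for k,v in c.items()})
    print(n,{k:np.round(v,3).tolist() for k,v in c.items() if k not in('pixels','range_z','T')},c['T'].round(3).tolist())
print(readout.get_obs())
E
```

```text
pics
scene {'fx': 525.448, 'fy': 525.448, 'cx': 275.071, 'cy': 211.911, 'xyz': [-0.119, 1.188, 0.665], 'attitude': [-0.232, -0.126, 0.497, 0.827]} [[-0.861, 0.257, -0.439, -0.119], [-0.508, -0.399, 0.763, 1.188], [0.021, 0.88, 0.474, 0.665], [0.0, 0.0, 0.0, 1.0]]
side {'fx': 443.792, 'fy': 443.792, 'cx': 272.469, 'cy': 216.659, 'xyz': [0.462, 0.941, 0.684], 'attitude': [-0.013, -0.009, 0.433, 0.901]} [[-1.0, 0.015, -0.027, 0.462], [-0.031, -0.625, 0.78, 0.941], [-0.005, 0.78, 0.626, 0.684], [0.0, 0.0, 0.0, 1.0]]
wrist {'fx': 316.335, 'fy': 316.335, 'cx': 282.808, 'cy': 207.51, 'T_tool_cam': [[1.0, 0.001, 0.001, -0.0], [0.001, -0.966, -0.26, -0.066], [0.0, 0.26, -0.966, -0.119], [0.0, 0.0, 0.0, 1.0]]} [[0.309, -0.919, -0.247, 0.122], [0.951, 0.298, 0.082, 0.59], [-0.002, -0.26, 0.966, 0.374], [0.0, 0.0, 0.0, 1.0]]
{'t': 0.15, 'joints': array([ 1.14289536e+00,  3.59335558e-01,  1.51119797e+00, -2.35054910e-05,
        1.27251057e+00, -1.15082421e-01]), 'joint_velocities': array([-0.00109232, -0.00104995, -0.00259908, -0.00063076,  0.00068451,
       -0.00097246]), 'joint_efforts': array([ 1.43311379e-03, -5.28026533e+01, -2.78930819e+01, -1.17170330e-04,
        8.27421580e-03,  6.28051041e-06]), 'position': array([0.18444084, 0.57042248, 0.25564366]), 'eef_rot': array([ 3.66533487e-04,  8.08620536e-01,  5.88330096e-01, -6.26460808e-04]), 'ft_force': array([-0.02213031, -0.93151279,  0.32714721]), 'torque': array([-0.0140821 ,  0.00045684,  0.042018  ]), 'gripper_width': 0.08557578881473708}
```

```bash
python3 - <<'E'
import cv2,numpy as np
a=[cv2.imread(f'pics/{n}0.png') for n in('scene','side')]
print(a[0].shape)
E
```

```text
(420, 560, 3)
```

View pics/scene0.png

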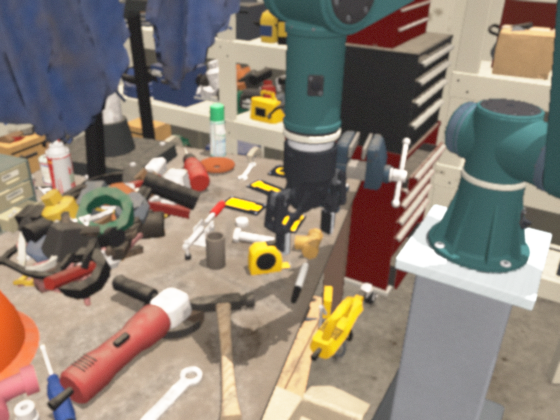

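View pics/side0.png

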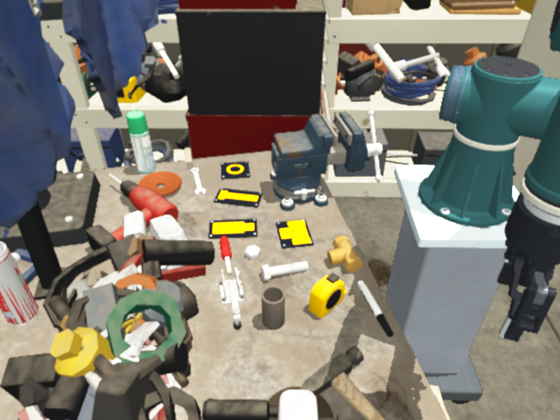

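The side view shows everything: pipe mat at (235,170), bolt mat (238,198), tape mat (233,228) and tee mat (294,233). The bolt is at (285,270), tee (345,250), tape (327,295) and pipe (273,308). Close clutter: vise (300,165), pliers (230,285), nut (253,252) and knife (375,305).

```bash
cat > m.py <<'E'
from h import *
def load(n):
    return dict(np.load(n,allow_pickle=True))
def blobs(c,mask,z0,z1,amin=30):
    w=cloud(c); m=mask&(w[...,2]>z0)&(w[...,2]<z1)
    n,l,s,ce=cv2.connectedComponentsWithStats(m.astype(np.uint8))
    for i in range(1,n):
        if s[i,4]<amin: continue
        p=w[l==i]
        r=cv2.minAreaRect((p[:,:2]*1000).astype(np.float32))
        print('px',ce[i].round(0),'n',s[i,4],'mean',p.mean(0).round(3),'z',np.percentile(p[:,2],[2,98]).round(3),'rect',np.round(r[0],0),np.round(r[1],0),round(r[2]))
E
python3 - <<'E'
from m import *
c=load('side0.npz'); c={k:(v if v.ndim else float(v)) for k,v in c.items()}
hsv=cv2.cvtColor(c['pixels'],cv2.COLOR_RGB2HSV); H,S,V=cv2.split(hsv)
w=cloud(c)
roi=(w[...,0]>0.25)&(w[...,0]<0.95)&(w[...,1]>-.3)&(w[...,1]<.75)
y=(H>20)&(H<35)&(S>140)&(V>120)&roi
print('yellow flat');blobs(c,y,-.01,.02)
print('yellow high');blobs(c,y,.02,.12)
print('brass');blobs(c,(H>10)&(H<24)&(S>100)&roi,.008,.06)
print('tall');blobs(c,roi,.008,.5,60)
for u,v in [(273,308),(273,293),(285,270),(300,268),(268,272),(345,250),(327,295),(253,252),(230,245),(235,320),(298,150),(375,305),(300,200),(195,180)]: print((u,v),w[v,u].round(3))
E
```

```text
yellow flat
px [235. 169.] n 130 mean [ 0.606 -0.116  0.006] z [0.003 0.009] rect [ 607. -116.] [57. 50.] 80
px [237. 196.] n 312 mean [0.587 0.014 0.006] z [0.004 0.009] rect [584.  12.] [ 43. 106.] 86
px [232. 227.] n 501 mean [0.587 0.139 0.006] z [0.004 0.009] rect [584. 138.] [100.  52.] 7
px [295. 232.] n 567 mean [0.437 0.154 0.007] z [0.004 0.009] rect [441. 153.] [68. 90.] 7
px [323. 309.] n 156 mean [0.385 0.384 0.011] z [-0.    0.02] rect [374. 379.] [75. 29.] 21
yellow high
px [340. 240.] n 32 mean [0.341 0.211 0.036] z [0.032 0.04 ] rect [340. 210.] [19. 17.] 41
px [341. 257.] n 41 mean [0.342 0.258 0.029] z [0.023 0.035] rect [339. 259.] [20. 41.] 68
px [324. 293.] n 703 mean [0.386 0.38  0.053] z [0.022 0.068] rect [379. 367.] [71. 34.] 45
px [133. 323.] n 95 mean [0.7   0.504 0.113] z [0.1   0.119] rect [700. 503.] [28. 23.] 23
brass
px [158. 177.] n 302 mean [ 0.809 -0.058  0.013] z [0.008 0.017] rect [803. -55.] [108.  65.] 14
px [345. 254.] n 648 mean [0.333 0.249 0.029] z [0.009 0.039] rect [338. 241.] [59. 85.] 21
px [334. 299.] n 116 mean [0.366 0.376 0.03 ] z [
[... 1469 characters left out ...]
444 mean [0.286 0.381 0.014] z [0.009 0.018] rect [287. 376.] [ 15. 136.] 17
px [273. 306.] n 864 mean [0.481 0.412 0.05 ] z [0.011 0.076] rect [481. 406.] [42. 43.] 26
px [299. 396.] n 4742 mean [0.432 0.578 0.039] z [0.013 0.059] rect [450. 564.] [276. 131.] 12
(273, 308) [0.481 0.426 0.061]
(273, 293) [0.482 0.387 0.057]
(285, 270) [0.46  0.288 0.017]
(300, 268) [0.428 0.279 0.015]
(268, 272) [0.495 0.302 0.025]
(345, 250) [0.333 0.243 0.036]
(327, 295) [0.382 0.392 0.06 ]
(253, 252) [0.531 0.232 0.014]
(230, 245) [0.586 0.195 0.   ]
(235, 320) [0.549 0.434 0.035]
(298, 150) [0.433 0.018 0.147]
(375, 305) [0.286 0.376 0.017]
(300, 200) [0.424 0.032 0.01 ]
(195, 180) [ 0.708 -0.058  0.006]
```

step_arm --commands "0.03 -0.03 0.008 0 1;0.03 -0.03 0.008 0 1;0.03 -0.03 0.008 0 1;0.03 -0.03 0.008 0 1;0.03 -0.03 0.008 0 1;0.03 -0.03 0.008 0 1;0.03 -0.03 0.008 0 1;0.03 -0.03 0.008 0 1;0.03 -0.03 0.008 0 1;0.03 -0.03 0.008 0 1;0 0 0 0 1;0 0 0 0 1"

```text
t: 1.35
position: [0.485, 0.2702, 0.336]
eef_rot: [-0.0, 0.809, 0.587, -0.0]
ft_force: [-0.6, 0.6, 0.1]
gripper_width: 0.0853
```

```bash
python3 - <<'E'
from m import *
c=grab('wrist'); save(c,'w1.png'); np.savez('w1.npz',**c)
hsv=cv2.cvtColor(c['pixels'],cv2.COLOR_RGB2HSV); H,S,V=cv2.split(hsv)
w=cloud(c); roi=(w[...,0]>0.25)&(w[...,0]<0.75)&(w[...,1]>-.3)&(w[...,1]<.6)
y=(H>20)&(H<35)&(S>140)&(V>120)&roi
blobs(c,y,-.01,.02);print();blobs(c,roi,.009,.3,150)
E
```

```text
px [295.  56.] n 248 mean [0.349 0.331 0.007] z [0.001 0.009] rect [348. 332.] [18. 22.] 46
px [193. 164.] n 2182 mean [0.438 0.152 0.007] z [0.006 0.009] rect [443. 152.] [66. 85.] 10
px [222. 261.] n 1516 mean [0.588 0.139 0.007] z [0.006 0.009] rect [586. 138.] [100.  43.] 5
px [141. 262.] n 356 mean [0.552 0.018 0.007] z [0.006 0.009] rect [555.  18.] [26. 44.] 81
px [ 78. 309.] n 201 mean [ 0.594 -0.112  0.007] z [0.006 0.009] rect [ 596. -112.] [44. 26.] 82

px [288.  14.] n 586 mean [0.301 0.337 0.015] z [0.01  0.018] rect [299. 341.] [15. 64.] 15
px [451.  29.] n 3336 mean [0.381 0.521 0.024] z [0.011 0.029] rect [375. 535.] [132.  63.] 38
px [529.  86.] n 4363 mean [0.476 0.587 0.046] z [0.013 0.06 ] rect [480. 585.] [ 30. 206.] 90
px [222.  67.] n 2509 mean [0.336 0.239 0.034] z [0.021 0.04 ] rect [339. 239.] [61. 80.] 17
px [330.  68.] n 2189 mean [0.382 0.36  0.06 ] z [0.019 0.073] rect [380. 362.] [72. 36.] 46
px [286. 155.] n 1097 mean [0.465 0.28  0.021] z [0.014 0.03 ] rect [462. 279.] [96. 33.] 18
px [386. 141.] n 1294 mean [0.483 0.405 0.053] z [0.012 0.077] rect [483. 404.] [42. 42.] 80
px [ 54. 208.] n 13061 mean [0.431 0.007 0.093] z [0.013 0.148] rect [427.   8.] [118. 158.] 82
px [343. 222.] n 2113 mean [0.572 0.326 0.044] z [0.014 0.054] rect [575. 327.] [ 26. 218.] 12
px [340. 208.] n 381 mean [0.555 0.33  0.032] z [0.01  0.045] rect [555. 330.] [ 7. 50.] 13
px [497. 261.] n 13175 mean [0.645 0.476 0.116] z [0.041 0.17 ] rect [644. 487.] [179. 144.] 63
px [264. 213.] n 343 mean [0.534 0.225 0.016] z [0.011 0.018] rect [534. 224.] [31. 29.] 77
px [348. 312.] n 5963 mean [0.662 0.296 0.111] z [0.062 0.135] rect [667. 302.] [ 93. 139.] 55
px [ 89. 396.] n 556 mean [ 0.739 -0.152  0.029] z [0.013 0.035] rect [ 744. -158.] [18. 84.] 12
```

View pics/w1.png

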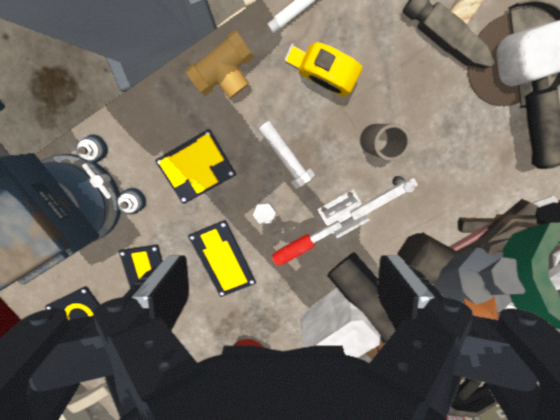

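The wrist view shows the tee (220,65) with its branch at (235,85), and the tape measure (330,68) with its tongue at (292,55). The bolt (286,155) has its head at (303,180), and the pipe is at (384,141). The mats for tee (193,164) and tape (222,261) are fully visible; those for bolt and pipe are partly hidden by the gripper. Next: profiles for the exact headings.

```bash
python3 - <<'E'
from m import *
def prof(name,box,z0,z1,yellow,h=None):
    c=dict(np.load(name,allow_pickle=True)); c={k:(v if v.ndim else float(v)) for k,v in c.items()}
    w=cloud(c); H,S,V=cv2.split(cv2.cvtColor(c['pixels'],cv2.COLOR_RGB2HSV))
    m=(w[...,0]>box[0])&(w[...,0]<box[1])&(w[...,1]>box[2])&(w[...,1]<box[3])&(w[...,2]>z0)&(w[...,2]<z1)
    if yellow: m&=(H>20)&(H<35)&(S>140)&(V>100)
    n,l,s,_=cv2.connectedComponentsWithStats(m.astype(np.uint8)); i=1+s[1:,4].argmax(); m=l==i
    vv,uu=np.nonzero(m)
    p=w[m][:,:2] if h is None else plane(c,np.c_[uu,vv],h)[:,:2]
    r=cv2.minAreaRect((p*1000).astype(np.float32)); (wd,ht),a=r[1],r[2]
    if ht>wd: a+=90
    e=np.array([np.cos(np.radians(a)),np.sin(np.radians(a))]); f=np.array([-e[1],e[0]])
    q=p*1000-np.array(r[0]); t=q@e; u=q@f
    print(name,'ctr',np.round(r[0],1),'size',np.round(r[1],1),'long axis deg',round(a,1))
    for b in np.arange(-60,60,10):
        k=(t>=b)&(t<b+10)
        if k.sum()>3: print('  t',b,'u',u[k].min().round(),u[k].max().round(),k.sum())
for f in('w1.npz','side0.npz'):
    print('TEEPAD');prof(f,(.37,.51,.08,.22),.002,.012,1,.006)
    print('TAPEPAD');prof(f,(.5,.67,.07,.21),.002,.012,1,.006)
print('BOLTPAD');prof('side0.npz',(.5,.67,-.05,.07),.002,.012,1,.006)
print('PIPEPAD');prof('side0.npz',(.5,.67,-.17,-.06),.002,.012,1,.006)
print('TEE');prof('w1.npz',(.28,.41,.17,.3),.015,.05,0)
print('BOLT');prof('w1.npz',(.40,.53,.23,.34),.009,.035,0)
print('TAPE');prof('w1.npz',(.32,.45,.30,.43),.045,.068,0)
E
python3 -c "
import cv2;a=cv2.imread('pics/side0.png')[150:260,180:350];b=cv2.imread('pics/w1.png')[120:330,30:260]
cv2.imwrite('pics/crop.png',cv2.vconcat([cv2.resize(a,(680,440),interpolation=2)]))"
```

```text
TEEPAD
w1.npz ctr [442.7 152.2] size [66.4 85. ] long axis deg 100.6
  t -50 u -9.0 28.0 46
  t -40 u -10.0 33.0 208
  t -30 u -10.0 33.0 210
  t -20 u -33.0 31.0 298
  t -10 u -33.0 31.0 319
  t 0 u -33.0 31.0 319
  t 10 u -33.0 31.0 307
  t 20 u -10.0 33.0 220
  t 30 u -10.0 33.0 221
  t 40 u -10.0 30.0 52
TAPEPAD
w1.npz ctr [586.7 137.7] size [100.2  42.3] long axis deg 4.9
  t -50 u -14.0 14.0 114
  t -40 u -14.0 14.0 115
  t -30 u -21.0 20.0 153
  t -20 u -21.0 20.0 169
  t -10 u -21.0 21.0 167
  t 0 u -21.0 21.0 165
  t 10 u -21.0 21.0 162
  t 20 u -21.0 21.0 159
  t 30 u -21.0 21.0 157
  t 40 u -21.0 21.0 152
TEEPAD
side0.npz ctr [441.1 152.7] size [67.8 87.8] long axis deg 99.8
  t -50 u -8.0 28.0 16
  t -40 u -11.0 34.0 49
  t -30 u -19.0 33.0 53
  t -20 u -32.0 31.0 76
  t -10 u -33.0 32.0 77
  t 0 u -33.0 32.0 79
  t 10 u -34.0 33.0 83
  t 20 u -30.0 34.0 59
  t 30 u -10.0 32.0 56
  t 40 u -8.0 28.0 19
TAPEPAD
side0.npz ctr [584.4 138.1] size [100.5  46.9] long axis deg 5.8
  t -50 u -16.0 15.0 39
  t -40 u -16.0 14.0 36
  t -30 u -21.0 23.0 45
  t -20 u -22.0 23.0 52
  t 
[... 815 characters left out ...]
 -20 u -30.0 26.0 307
  t -10 u -30.0 26.0 387
  t 0 u -30.0 26.0 398
  t 10 u -30.0 26.0 348
  t 20 u -8.0 30.0 262
  t 30 u -8.0 30.0 283
BOLT
w1.npz ctr [461.8 279. ] size [96.1 33.1] long axis deg 18.3
  t -50 u -9.0 10.0 85
  t -40 u -10.0 10.0 110
  t -30 u -9.0 10.0 108
  t -20 u -10.0 10.0 108
  t -10 u -9.0 10.0 101
  t 0 u -9.0 9.0 102
  t 10 u -9.0 10.0 101
  t 20 u -9.0 10.0 100
  t 30 u -16.0 16.0 144
  t 40 u -17.0 17.0 138
TAPE
w1.npz ctr [381.4 363.9] size [66.9 35.5] long axis deg 45.8
  t -40 u -15.0 16.0 75
  t -30 u -17.0 17.0 246
  t -20 u -18.0 17.0 153
  t -10 u -18.0 18.0 193
  t 0 u -18.0 17.0 296
  t 10 u -18.0 18.0 290
  t 20 u -17.0 16.0 255
  t 30 u -16.0 14.0 45
```

View pics/crop.png

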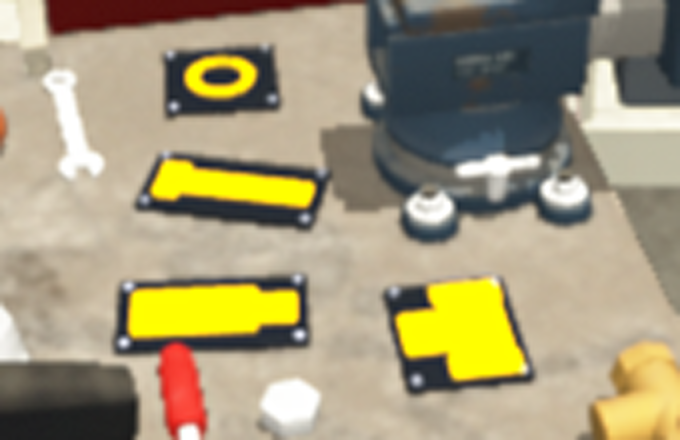

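The crop confirms directions: the bolt mat's head is towards +x, the tape mat's tongue towards -x and the tee mat's branch towards +x. The red plier handle and the vise feet are close to the mats, so I'll check those clearances.

```bash
python3 - <<'E'
from m import *
for f in('w1.npz','side0.npz'):
    c=dict(np.load(f,allow_pickle=True)); c={k:(v if v.ndim else float(v)) for k,v in c.items()}
    w=cloud(c); H,S,V=cv2.split(cv2.cvtColor(c['pixels'],cv2.COLOR_RGB2HSV))
    roi=(w[...,0]>.5)&(w[...,0]<.66)&(w[...,1]>.1)&(w[...,1]<.4)&(w[...,2]<.07)
    print('red');blobs(c,roi&((H<8)|(H>172))&(S>130),.006,.07)
    v=(w[...,2]>.012)&(w[...,0]<.55)&(w[...,0]>.3)&(w[...,1]<.12)
    for y0 in np.arange(0,.12,.02):
        k=v&(w[...,1]>=y0)&(w[...,1]<y0+.02)
        if k.sum(): print('vise y',y0.round(2),'x',w[k][:,0].min().round(3),w[k][:,0].max().round(3),'zmax',w[k][:,2].max().round(3))
    k=(w[...,2]>.012)&(w[...,0]<.56)&(w[...,0]>.3)&(w[...,1]<.04)&(w[...,1]>-.16)
    for x0 in np.arange(.42,.56,.02):
        q=k&(w[...,0]>=x0)&(w[...,0]<x0+.02)
        if q.sum(): print('vise x',x0.round(2),'y',w[q][:,1].min().round(3),w[q][:,1].max().round(3),'z',w[q][:,2].max().round(3))
E
```

```text
red
px [293. 250.] n 644 mean [0.587 0.25  0.051] z [0.044 0.055] rect [589. 249.] [22. 60.] 13
vise y 0.0 x 0.358 0.488 zmax 0.154
vise y 0.02 x 0.357 0.481 zmax 0.149
vise y 0.04 x 0.362 0.474 zmax 0.031
vise y 0.06 x 0.45 0.467 zmax 0.015
vise x 0.42 y -0.023 0.039 z 0.149
vise x 0.44 y -0.034 0.04 z 0.149
vise x 0.46 y -0.046 0.04 z 0.15
vise x 0.48 y -0.061 0.02 z 0.148
red
px [225. 247.] n 202 mean [0.587 0.254 0.05 ] z [0.043 0.054] rect [595. 225.] [ 21. 115.] 14
px [193. 270.] n 251 mean [0.64  0.334 0.058] z [0.043 0.07 ] rect [641. 331.] [47. 13.] 26
vise y 0.0 x 0.3 0.486 zmax 0.187
vise y 0.02 x 0.355 0.483 zmax 0.182
vise y 0.04 x 0.359 0.472 zmax 0.041
vise y 0.06 x 0.447 0.464 zmax 0.016
vise x 0.42 y -0.083 0.038 z 0.15
vise x 0.44 y -0.076 0.04 z 0.149
vise x 0.46 y -0.072 0.038 z 0.15
vise x 0.48 y -0.094 0.021 z 0.148
vise x 0.5 y -0.097 -0.088 z 0.015
```

step_arm --commands "-0.032 -0.006 -0.03 0.13 1;-0.032 -0.006 -0.03 0.13 1;-0.032 -0.006 -0.03 0.13 1;-0.031 -0.007 -0.03 0.13 1;0 0 -0.03 0.09 1;0 0 -0.03 0 1;0 0 0 0 1"

```text
t: 2.1
position: [0.3534, 0.2453, 0.1534]
eef_rot: [-0.002, 0.594, 0.805, -0.003]
ft_force: [-0.8, 0.7, 0.6]
gripper_width: 0.0853
```

step_arm --commands "0 0 -0.03 0 1;0 0 -0.03 0 1;0 0 0 0 1;0 0 0 0 1"

```text
t: 2.5
position: [0.3574, 0.2463, 0.0971]
eef_rot: [-0.0, 0.594, 0.804, -0.0]
ft_force: [0.4, 0.4, -0.2]
gripper_width: 0.0852
```

```bash
python3 - <<'E'
from m import *
c=grab('wrist'); save(c,'w2.png')
w=cloud(c); roi=(w[...,0]>0.28)&(w[...,0]<0.41)&(w[...,1]>.18)&(w[...,1]<.31)
H,S,V=cv2.split(cv2.cvtColor(c['pixels'],cv2.COLOR_RGB2HSV))
blobs(c,roi&(S>90),.012,.045,150)
print(readout.get_obs()['position'])
T=c['T'];
p=((w-np.array(readout.get_obs()['position']))@quat(readout.get_obs()['eef_rot']).as_matrix())
for r in range(240,420,15):
  for u in range(130,430,30): pass
m=(p[...,2]>-.06)&(p[...,2]<.045)&(abs(p[...,1])<.02)&(abs(p[...,0])<.07)
print('tips', m.sum(), np.percentile(p[m],[1,50,99],axis=0).round(3) if m.sum() else '')
E
```

```text
px [281. 190.] n 9649 mean [0.332 0.237 0.034] z [0.023 0.039] rect [339. 239.] [61. 80.] 18
[0.3581913  0.24657441 0.09761219]
tips 35126 [[-0.069 -0.018 -0.06 ]
 [-0.    -0.011 -0.045]
 [ 0.068  0.01   0.006]]
```

View pics/w2.png

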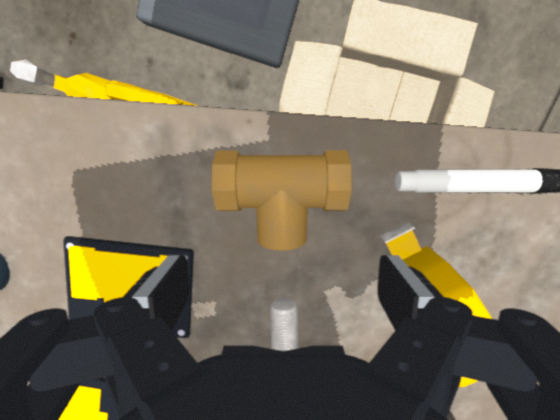

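Wrist view from above: the tee is centred under the jaws, run at row 180 and branch down to (282,245). The tape hook (400,237) is near the right finger, so I'll pre-close a little and go down.

step_arm --commands "0 -0.001 -0.015 0.005 0.7;0 0 -0.02 0 0.7;0 0 -0.02 0 0.7;0 0 -0.005 0 0.7;0 0 0 0 0.7;0 0 0 0 0.7" --squeeze 50

```text
t: 3.15
position: [0.3584, 0.2453, 0.0374]
eef_rot: [0.0, 0.593, 0.806, 0.001]
ft_force: [-0.5, -0.5, 0.6]
gripper_width: 0.0598
```

step_arm --commands "0 0 0 0 0.3;0 0 0 0 0.2;0 0 0 0 0.2;0 0 0 0 0.2;0 0 0 0 0.2;0 0 0 0 0.2;0 0 0 0 0.2"

```text
t: 3.85
position: [0.3582, 0.2451, 0.0372]
eef_rot: [0.0, 0.593, 0.806, 0.001]
ft_force: [-0.7, 0.2, 8.4]
gripper_width: 0.0308
```

step_arm --commands "0 0 0.02 0 0.2;0 0 0.03 0 0.2;0 0 0.03 0 0.2;0 0 0 0 0.2;0 0 0 0 0.2"

```text
t: 4.35
position: [0.3579, 0.245, 0.1166]
eef_rot: [0.0, 0.593, 0.805, 0.001]
ft_force: [0.1, -0.9, -3.0]
gripper_width: 0.031
```

```bash
python3 - <<'E'
from m import *
c=grab('side'); save(c,'s1.png')
w=cloud(c); H,S,V=cv2.split(cv2.cvtColor(c['pixels'],cv2.COLOR_RGB2HSV))
roi=(w[...,0]>0.28)&(w[...,0]<0.41)&(w[...,1]>.15)&(w[...,1]<.34)
blobs(c,roi&(H>10)&(H<26)&(S>100),.03,.2,80)
k=roi&(w[...,2]>.03)&(w[...,2]<.2)&~((H>10)&(H<26)&(S>100))
print('gripper zmin',np.percentile(w[k][:,2],[0.5,2,5]),readout.get_obs()['position'],readout.get_obs()['ft_force'])
x=c['pixels'][150:330,250:430]; cv2.imwrite('pics/s1c.png',cv2.cvtColor(cv2.resize(x,(600,600),interpolation=2),cv2.COLOR_RGB2BGR))
E
```

```text
px [356. 233.] n 335 mean [0.32  0.269 0.105] z [0.084 0.118] rect [325. 266.] [43. 38.] 29
gripper zmin [0.09340076 0.10064452 0.10632014] [0.3571395  0.24461409 0.11584543] [-1.10214727  0.2061307  -2.85972897]
```

View pics/s1c.png

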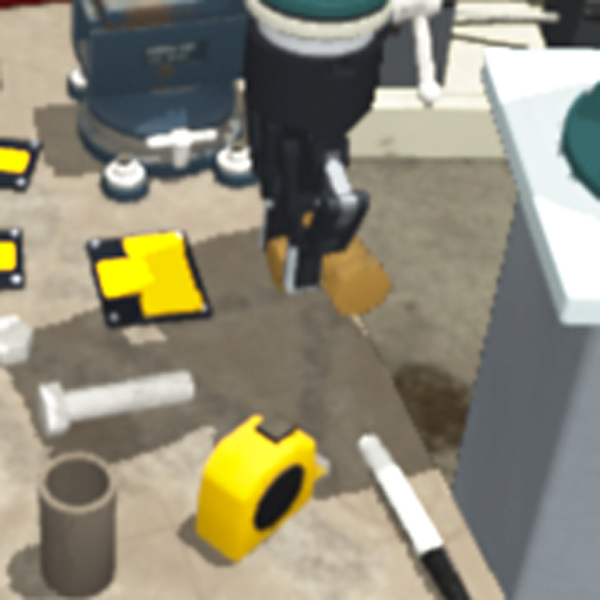

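The tee hangs level in the jaws (crop at 340,270), fingertips 23 mm below the TCP. Carrying it to its mat.

step_arm --commands "0.026 -0.022 0 -0.03 0.2;0.026 -0.022 0 -0.03 0.2;0.026 -0.022 0 -0.03 0.2;0.026 -0.023 0 -0.03 0.2;0 0 -0.02 0 0.2;0 0 -0.02 0 0.2;0 0 -0.02 0 0.2;0 0 0 0 0.2;0 0 0 0 0.2"

```text
t: 5.3
position: [0.4604, 0.1556, 0.0551]
eef_rot: [-0.001, 0.64, 0.768, -0.001]
ft_force: [0.2, 0.1, -1.7]
gripper_width: 0.0311
```

```bash
python3 - <<'E'
from m import *
o=readout.get_obs();print(o['position'],o['ft_force'],np.degrees(2*np.arctan2(o['eef_rot'][2],o['eef_rot'][1])))
c=grab('wrist'); save(c,'w3.png'); w=cloud(c); H,S,V=cv2.split(cv2.cvtColor(c['pixels'],cv2.COLOR_RGB2HSV))
roi=(w[...,0]>0.36)&(w[...,0]<0.52)&(w[...,1]>.08)&(w[...,1]<.23)
blobs(c,roi&(S>90)&(w[...,2]<.065),.03,.065,150)
E
```

```text
[0.46035485 0.15561662 0.05512784] [ 0.21236295  0.05781734 -1.67168888] 100.43637519149101
px [283. 217.] n 19697 mean [0.432 0.15  0.051] z [0.041 0.057] rect [441. 152.] [61. 80.] 10
```

View pics/w3.png

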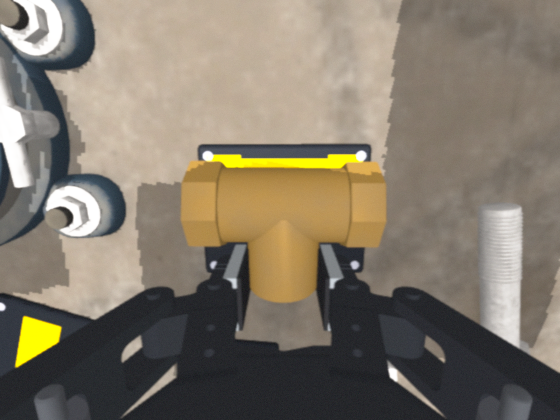

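The tee is over its mat at (441,152), yaw 10°, as wanted. Lowering and releasing.

step_arm --commands "0.001 0 -0.006 0 0.2;0 0 -0.005 0 0.2;0 0 0 0 0.2;0 0 0 0 0.2;0 0 0 0 0.45;0 0 0 0 0.55;0 0 0 0 0.55;0 0 0 0 0.55"

```text
t: 6.15
position: [0.463, 0.1559, 0.0455]
eef_rot: [0.0, 0.64, 0.768, 0.0]
ft_force: [0.3, 0.3, 0.2]
gripper_width: 0.0467
```

step_arm --commands "0 0 0.02 0 0.55;0 0 0.03 0 0.55;0 0 0.03 0 0.55;0 0 0.03 0.1 0.6;0 0.03 0.03 0.03 0.6;0 0.05 0.0 0 0.6;0 0.04 -0.02 0 0.6;0 0 0 0 0.6;0 0 0 0 0.6"

```text
t: 7.05
position: [0.4618, 0.2762, 0.1647]
eef_rot: [-0.0, 0.588, 0.809, -0.001]
ft_force: [0.5, -0.8, -0.2]
gripper_width: 0.0513
```

```bash
cat > look.py <<'E'
from m import *
import sys
o=readout.get_obs();print(o['position'].round(4),o['ft_force'].round(1),'toolx deg',np.degrees(2*np.arctan2(o['eef_rot'][2],o['eef_rot'][1])).round(1),'t',o['t'])
def look(x0,x1,y0,y1,z0,z1,cam='wrist',sat=None,n=150):
    c=grab(cam); w=cloud(c); H,S,V=cv2.split(cv2.cvtColor(c['pixels'],cv2.COLOR_RGB2HSV))
    m=(w[...,0]>x0)&(w[...,0]<x1)&(w[...,1]>y0)&(w[...,1]<y1)
    if sat: m&=S>sat
    blobs(c,m,z0,z1,n); return c
E
python3 - <<'E'
from look import *
c=look(.38,.55,.08,.34,.009,.05); save(c,'w4.png')
E
```

```text
[0.4618 0.2762 0.1647] [ 0.5 -0.8 -0.2] toolx deg 108.0 t 7.05
px [138. 128.] n 6872 mean [0.437 0.154 0.039] z [0.022 0.045] rect [443. 152.] [61. 81.] 10
px [287. 206.] n 2708 mean [0.465 0.28  0.021] z [0.014 0.03 ] rect [463. 279.] [96. 32.] 19
px [201. 250.] n 370 mean [0.528 0.219 0.015] z [0.009 0.018] rect [530. 218.] [14. 31.] 49
```

step_arm --commands "0.008 0.006 -0.03 0.01 0.5;0 0 -0.03 0 0.5;0 0 -0.03 0 0.5;0 0 -0.025 0 0.5;0 0 -0.015 0 0.5;0 0 0 0 0.5;0 0 0 0 0.4;0 0 0 0 0.1;0 0 0 0 0.1;0 0 0 0 0.1;0 0 0 0 0.1;0 0 0 0 0.1"

```text
t: 8.3
position: [0.4716, 0.2819, 0.0366]
eef_rot: [0.001, 0.584, 0.811, 0.001]
ft_force: [-0.3, -2.3, 6.7]
gripper_width: 0.0166
```

The width of 16.6 mm (under 19) says the grip is above the shank's axis. Reopening and going 7 mm lower.

step_arm --commands "0 0 0 0 0.4;0 0 0 0 0.45;0 0 -0.004 0 0.45;0 0 -0.003 0 0.45;0 0 0 0 0.4;0 0 0 0 0.1;0 0 0 0 0.1;0 0 0 0 0.1;0 0 0 0 0.1;0 0 0 0 0.1"

```text
t: 9.3
position: [0.4705, 0.2818, 0.0282]
eef_rot: [-0.0, 0.585, 0.811, -0.0]
ft_force: [-0.6, 0.3, -0.6]
gripper_width: 0.0171
```

step_arm --commands "0 0 0.02 0 0.1;0 0 0.03 0 0.1;0 0 0.035 0 0.1;0.04 -0.01 0.035 -0.05 0.1;0.04 -0.02 0 -0.1 0.1;0.03 -0.04 0 -0.1 0.1;0.012 -0.045 0 -0.1 0.1;0 -0.048 0 -0.1 0.1;0 -0.045 0 -0.02 0.1;0 0 0 0 0.1;0 0 0 0 0.1" --squeeze 60

```text
t: 10.4
position: [0.5895, 0.0735, 0.1455]
eef_rot: [-0.0, 0.758, 0.652, -0.0]
ft_force: [0.1, -0.0, -1.6]
gripper_width: 0.0166
```

```bash
python3 - <<'E'
from look import *
c=look(.5,.72,-.08,.16,.075,.14); save(c,'w5.png'); np.savez('w5.npz',**c)
w=cloud(c); H,S,V=cv2.split(cv2.cvtColor(c['pixels'],cv2.COLOR_RGB2HSV))
blobs(c,(H>20)&(H<35)&(S>140)&(V>100)&(w[...,0]>.45)&(w[...,0]<.7),-.01,.02)
E
```

```text
[0.5895 0.0735 0.1455] [ 0.1 -0.  -1.6] toolx deg 81.4 t 10.4
px [ 24. 115.] n 236 mean [ 0.501 -0.049  0.093] z [0.076 0.109] rect [501. -50.] [1. 9.] 7
px [283. 231.] n 7614 mean [0.569 0.076 0.137] z [0.129 0.14 ] rect [579.  75.] [43. 92.] 69
px [352.  24.] n 904 mean [0.464 0.143 0.008] z [0.006 0.016] rect [465. 142.] [67. 24.] 65
px [360. 189.] n 5235 mean [0.588 0.138 0.007] z [0.006 0.009] rect [587. 138.] [99. 41.] 5
px [212. 210.] n 3586 mean [0.587 0.013 0.007] z [0.006 0.009] rect [587.  16.] [ 38. 105.] 77
px [ 71. 254.] n 1353 mean [ 0.606 -0.117  0.007] z [0.006 0.009] rect [ 607. -118.] [49. 49.] 24
```

View pics/w5.png

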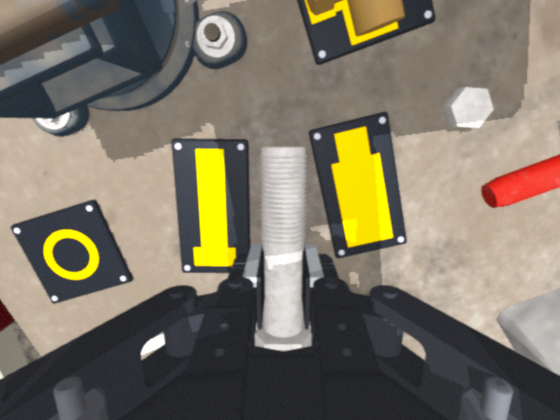

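The bolt hangs straight under the jaws (283,150 to 283,340). Its mat lies at (212,205) with the head towards the bottom, and the pipe ring is at (72,255).

```bash
python3 - <<'E'
from m import *
c=dict(np.load('w5.npz',allow_pickle=True)); c={k:(v if v.ndim else float(v)) for k,v in c.items()}
a=plane(c,[(178,145),(187,267),(241,146)],.006); d=a[1]-a[0]; print(a.round(4),'rivet edge deg',np.degrees(np.arctan2(d[1],d[0])), np.linalg.norm(d[:2]))
w=cloud(c);H,S,V=cv2.split(cv2.cvtColor(c['pixels'],cv2.COLOR_RGB2HSV))
m=(H>20)&(H<35)&(S>140)&(V>100)&(w[...,1]>-.05)&(w[...,1]<.07)&(w[...,0]>.5)&(w[...,0]<.7)&(abs(w[...,2])<.02)
vv,uu=np.nonzero(m); p=plane(c,np.c_[uu,vv],.006)[:,:2]
L=[]
for x in np.arange(.545,.605,.005):
    k=abs(p[:,0]-x)<.002; L.append((x,(p[k,1].min()+p[k,1].max())/2, np.ptp(p[k,1])))
L=np.array(L); f=np.polyfit(L[:,0],L[:,1],1); print(L.round(4).tolist(),'axis deg',np.degrees(np.arctan(f[0])))
e=np.array([1,f[0]])/np.hypot(1,f[0]); t=p@e; print('t range',t.min(),t.max()); tm=(t.min()+t.max())/2
x=tm*e[0]; # solve point on line with projection tm
b=np.array([0,f[1]]); pt=b+e*(tm-b@e); print('centre',pt)
# bolt shank direction
q=(w[...,2]>.125)&(w[...,2]<.15)&(abs(w[...,1]-.075)<.04)&(w[...,0]>.5)&(w[...,0]<.60)
P=w[q][:,:2];L=[]
for x in np.arange(.54,.575,.005):
    k=abs(P[:,0]-x)<.002; L.append((x,(P[k,1].min()+P[k,1].max())/2,np.ptp(P[k,1]),P[k,0].min()))
L=np.array(L);print(L.round(4).tolist(),'bolt deg',np.degrees(np.arctan(np.polyfit(L[:,0],L[:,1],1)[0])),'end x',P[:,0].min())
z=[(round(x,3),np.median(w[q][abs(w[q][:,0]-x)<.003][:,2]).round(4)) for x in np.arange(.54,.59,.01)];print(z)
E
```

```text
[[ 0.529  -0.0028  0.006 ]
 [ 0.6343 -0.0201  0.006 ]
 [ 0.5374  0.047   0.006 ]] rivet edge deg -9.306611600355827 0.10674682006969588
[[0.545, 0.0198, 0.0239], [0.55, 0.0188, 0.024], [0.555, 0.0179, 0.0239], [0.56, 0.0171, 0.0234], [0.565, 0.0163, 0.0239], [0.57, 0.0157, 0.0239], [0.575, 0.0148, 0.0238], [0.58, 0.0137, 0.0239], [0.585, 0.0132, 0.0238], [0.59, 0.0124, 0.024], [0.595, 0.0114, 0.0243], [0.6, 0.0106, 0.0238]] axis deg -9.3158670159317
t range 0.5244734710204181 0.6280534146319156
centre [0.58608503 0.01292131]
[[0.54, 0.0806, 0.0198, 0.538], [0.545, 0.0796, 0.02, 0.543], [0.55, 0.0788, 0.0199, 0.548], [0.555, 0.0781, 0.0204, 0.553], [0.56, 0.0773, 0.0205, 0.558], [0.565, 0.0766, 0.0204, 0.563], [0.57, 0.0758, 0.0209, 0.568]] bolt deg -8.940637126070412 end x 0.5327988093274715
[(np.float64(0.54), np.float64(0.1363)), (np.float64(0.55), np.float64(0.1368)), (np.float64(0.56), np.float64(0.1374)), (np.float64(0.57), np.float64(0.138)), (np.float64(0.58), np.float64(0.139))]
```

step_arm --commands "0.005 -0.031 -0.02 0 0.1;0 -0.03 -0.025 0 0.1;0 0 -0.03 0 0.1;0 0 -0.02 0 0.1;0 0 -0.01 0 0.1;0 0 -0.005 0 0.1;0 0 0 0 0.1;0 0 0 0 0.1"

```text
t: 11.25
position: [0.5954, 0.0142, 0.0365]
eef_rot: [0.001, 0.757, 0.653, 0.001]
ft_force: [0.3, 0.6, -2.3]
gripper_width: 0.0167
```

step_arm --commands "0 0 0 0 0.25;0 0 0 0 0.35;0 0 0 0 0.4;0 0 0 0 0.4;0 0 0 0 0.4"

```text
t: 11.75
position: [0.5947, 0.0135, 0.0358]
eef_rot: [0.0, 0.757, 0.653, 0.0]
ft_force: [-0.3, -0.6, -0.2]
gripper_width: 0.0342
```

step_arm --commands "0 0 0.02 0 0.4;0 0 0.04 0 0.4;0 0 0.045 0 0.6;0 0.02 0.045 0.13 0.8;-0.02 0.04 0.01 0.14 1;-0.025 0.04 0 0.14 1;-0.025 0.04 0 0.14 1;-0.025 0.04 0 0.14 1;-0.025 0.04 0 0.14 1;-0.025 0.04 0 0.12 1;-0.025 0.04 0 0 1;-0.024 0.04 0 0 1"

```text
t: 12.95
position: [0.3992, 0.3549, 0.1958]
eef_rot: [0.0, 0.375, 0.927, 0.0]
ft_force: [1.4, -0.5, 0.9]
gripper_width: 0.0852
```

step_arm --commands "-0.02 0.01 -0.02 0 1;0 0 -0.02 0 1;0 0 0 0 1;0 0 0 0 1"

```text
t: 13.35
position: [0.3807, 0.3634, 0.1557]
eef_rot: [-0.0, 0.375, 0.927, -0.0]
ft_force: [1.0, -0.2, 0.2]
gripper_width: 0.0854
```

```bash
python3 - <<'E'
from look import *
c=look(.3,.46,.28,.44,.045,.069); save(c,'w6.png')
look(.53,.66,-.04,.07,.011,.05,'side',n=50)
E
```

```text
[0.3807 0.3634 0.1557] [ 1.  -0.2  0.2] toolx deg 136.0 t 13.35
px [284. 216.] n 3448 mean [0.379 0.362 0.062] z [0.048 0.068] rect [380. 364.] [64. 37.] 46
px [235. 192.] n 301 mean [0.59  0.02  0.024] z [0.013 0.036] rect [586.  17.] [25. 96.] 84
```

View pics/w6.png

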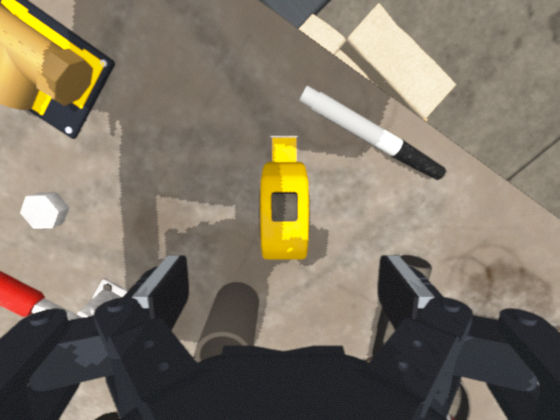

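The tape measure is centred and aligned below the jaws (case 262-308 × 163-258, tongue up at (285,148)). Grasping.

step_arm --commands "0 0 -0.03 0 1;0 0 -0.03 0 1;0 0 -0.03 0 0.8;0 0 -0.02 0 0.7;0 0 0 0 0.7;0 0 0 0 0.5;0 0 0 0 0.3;0 0 0 0 0.3;0 0 0 0 0.3;0 0 0 0 0.3;0 0 0 0 0.3"

```text
t: 14.55
position: [0.3819, 0.3643, 0.0472]
eef_rot: [0.001, 0.375, 0.927, 0.001]
ft_force: [0.4, -1.7, 7.7]
gripper_width: 0.0333
```

step_arm --commands "0 0 0.02 0 0.3;0 0 0.03 0 0.3;0 0 0.04 0 0.3;0 0 0.03 0 0.3;0.04 -0.02 0 -0.13 0.3;0.04 -0.04 0 -0.13 0.3;0.04 -0.04 0 -0.13 0.3;0.04 -0.04 0 -0.13 0.3;0.035 -0.04 0 -0.13 0.3;0.021 -0.034 0 -0.06 0.3;0 0 0 0 0.3;0 0 0 0 0.3"

```text
t: 15.75
position: [0.5805, 0.1651, 0.1657]
eef_rot: [-0.0, 0.674, 0.738, -0.0]
ft_force: [-0.6, -0.5, -1.9]
gripper_width: 0.0337
```

```bash
python3 - <<'E'
from look import *
c=look(.5,.72,.05,.28,.1,.19,sat=120); save(c,'w7.png'); np.savez('w7.npz',**c)
w=cloud(c); m=(w[...,2]>.012)&(w[...,2]<.05)
blobs(c,m&(w[...,0]>.5)&(w[...,0]<.67)&(w[...,1]<.3),.012,.06)
E
```

```text
[0.5805 0.1651 0.1657] [-0.6 -0.5 -1.9] toolx deg 95.2 t 15.75
px [283. 252.] n 13144 mean [0.561 0.163 0.17 ] z [0.125 0.186] rect [561. 164.] [72. 38.] 6
px [358. 154.] n 1025 mean [0.535 0.224 0.016] z [0.015 0.018] rect [535. 224.] [32. 28.] 77
px [107. 198.] n 3200 mean [0.589 0.018 0.027] z [0.016 0.036] rect [587.  16.] [34. 96.] 79
px [404. 221.] n 969 mean [0.582 0.261 0.046] z [0.038 0.05 ] rect [584. 260.] [20. 83.] 17
```

View pics/w7.png

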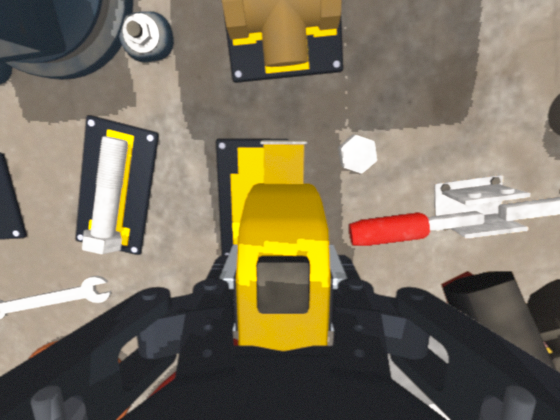

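The tape hangs aligned (case 235-330 × 185-340, tongue tip (284,142)); the bolt sits on its outline at (105,195). Lowering onto the tape mat.

step_arm --commands "0.0155 -0.0265 -0.02 0 0.3;0 0 -0.03 0 0.3;0 0 -0.03 0 0.3;0 0 -0.02 0 0.3;0 0 -0.007 0 0.3;0 0 0 0 0.3;0 0 0 0 0.3;0 0 -0.005 0 0.3;0 0 0 0 0.3;0 0 0 0 0.3"

```text
t: 16.8
position: [0.5963, 0.1395, 0.0541]
eef_rot: [0.0, 0.674, 0.739, 0.0]
ft_force: [0.7, -0.5, -1.1]
gripper_width: 0.0336
```

```bash
python3 - <<'E'
from look import *
c=look(.5,.66,.08,.2,.012,.09,sat=120)
w=cloud(c);H,S,V=cv2.split(cv2.cvtColor(c['pixels'],cv2.COLOR_RGB2HSV))
blobs(c,(H>20)&(H<35)&(S>140)&(w[...,0]>.5)&(w[...,0]<.6)&(w[...,1]>.09)&(w[...,1]<.19),.012,.04,20)
E
```

```text
[0.5963 0.1395 0.0541] [ 0.7 -0.5 -1.1] toolx deg 95.3 t 16.8
px [283. 252.] n 13207 mean [0.577 0.137 0.058] z [0.014 0.075] rect [577. 138.] [72. 38.] 6
px [283. 172.] n 2277 mean [0.554 0.135 0.019] z [0.013 0.039] rect [552. 136.] [21. 32.] 3
```

step_arm --commands "0 0 -0.001 0 0.3;0 0 0 0 0.45;0 0 0 0 0.55;0 0 0 0 0.55;0 0 0 0 0.55;0 0 0.02 0 0.55;0 0 0.04 0 0.55;0 0 0.045 0 0.6;0 0 0.045 0 0.8;-0.02 0.045 0 0 1;-0.02 0.045 0 0 1"

```text
t: 17.95
position: [0.5577, 0.2297, 0.205]
eef_rot: [0.001, 0.675, 0.738, 0.002]
ft_force: [0.0, 1.7, -0.5]
gripper_width: 0.0853
```

step_arm --commands "-0.02 0.045 0 0 1;-0.02 0.045 0 0 1;-0.02 0.045 0 0 1;-0.013 0.04 0 0 1;0 0 0 0 1;0 0 0 0 1;0 0 0 0 1"

```text
t: 18.65
position: [0.4833, 0.4035, 0.2024]
eef_rot: [0.0, 0.674, 0.739, -0.0]
ft_force: [-0.3, -0.6, 0.3]
gripper_width: 0.0857
```

```bash
python3 - <<'E'
from look import *
c=look(.43,.54,.35,.46,.065,.09); save(c,'w8.png')
look(.5,.66,.07,.2,.012,.09,'side',sat=120,n=50)
E
```

```text
[0.4833 0.4035 0.2024] [-0.3 -0.6  0.3] toolx deg 95.3 t 18.65
px [286. 207.] n 969 mean [0.484 0.405 0.074] z [0.066 0.077] rect [483. 405.] [42. 41.] 5
px [229. 216.] n 631 mean [0.59  0.15  0.048] z [0.013 0.073] rect [584. 140.] [91. 38.] 8
```

View pics/w8.png

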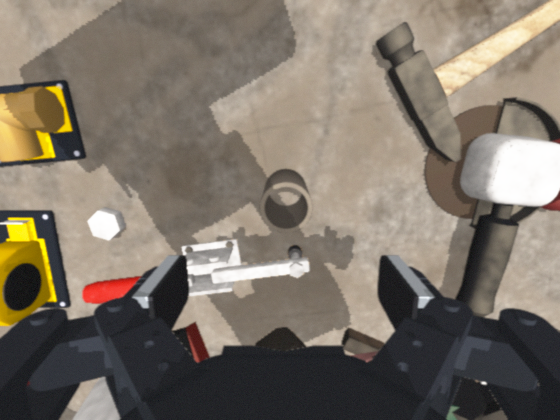

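The pipe is centred at (286,200) px, (483,405) mm; the pliers' tip (300,268) stays outside the jaws' line. Grasping.

step_arm --commands "0 0.001 -0.04 0 1;0 0 -0.04 0 1;0 0 -0.04 0 0.9;0 0 -0.02 0 0.8;0 0 -0.01 0 0.8;0 0 0 0 0.8;0 0 0 0 0.6;0 0 0 0 0.3;0 0 0 0 0.3;0 0 0 0 0.3;0 0 0 0 0.3;0 0 0 0 0.3" --squeeze 60

```text
t: 19.95
position: [0.4844, 0.406, 0.0545]
eef_rot: [0.001, 0.674, 0.739, 0.002]
ft_force: [0.4, -2.3, 6.6]
gripper_width: 0.0416
```

step_arm --commands "0 0 0.02 0 0.3;0 0 0.03 0 0.3;0 0 0.04 0 0.3;0 0 0.04 0 0.3;0.03 -0.04 0 0 0.3;0.03 -0.04 0 0 0.3;0.03 -0.04 0 0 0.3;0.03 -0.04 0 0 0.3;0.004 -0.045 0 0 0.3;0 -0.048 0 0 0.3;0 -0.048 0 0 0.3;0 -0.048 0 0 0.3"

```text
t: 21.15
position: [0.6064, 0.0548, 0.1826]
eef_rot: [-0.0, 0.674, 0.739, -0.0]
ft_force: [0.8, 0.2, -3.2]
gripper_width: 0.0414
```

step_arm --commands "0 -0.048 0 0 0.3;0 -0.045 0 0 0.3;0 -0.04 0 0 0.3;0 -0.02 0 0 0.3;0 0 0 0 0.3;0 0 0 0 0.3;0 0 0 0 0.3"

```text
t: 21.85
position: [0.6067, -0.0954, 0.1825]
eef_rot: [-0.0, 0.673, 0.739, 0.0]
ft_force: [0.7, -0.0, -3.4]
gripper_width: 0.0416
```

```bash
python3 - <<'E'
from look import *
c=look(.5,.72,-.2,.02,.06,.24); save(c,'w9.png'); np.savez('w9.npz',**c)
w=cloud(c); H,S,V=cv2.split(cv2.cvtColor(c['pixels'],cv2.COLOR_RGB2HSV))
blobs(c,(H>20)&(H<35)&(S>140)&(V>100)&(w[...,1]<-.05),-.01,.02)
s=look(.5,.72,-.2,.02,.08,.25,'side',n=40); save(s,'s9.png')
E
```

```text
[ 0.6067 -0.0954  0.1825] [ 0.7 -0.  -3.4] toolx deg 95.3 t 21.85
px [377.  58.] n 372 mean [ 0.501 -0.051  0.103] z [0.07  0.129] rect [501. -50.] [ 2. 11.] 0
px [282. 322.] n 44944 mean [ 0.601 -0.097  0.211] z [0.147 0.239] rect [604. -96.] [ 40. 124.] 10
px [258. 188.] n 950 mean [ 0.603 -0.119  0.007] z [0.006 0.009] rect [ 604. -119.] [42. 49.] 30
px [231. 118.] n 614 mean [ 0.6   -0.069  0.186] z [0.131 0.247] rect [600. -75.] [42. 90.] 12
```

View pics/w9.png

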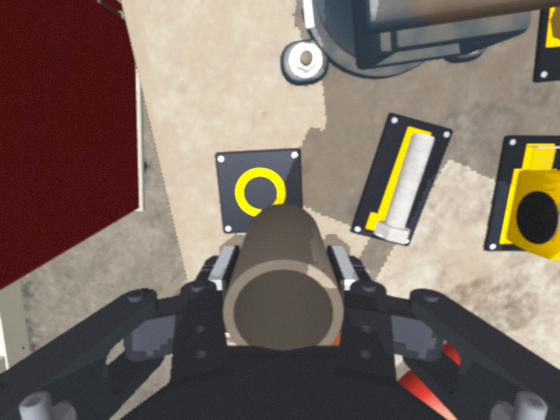

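The pipe hangs upright, its ring at (260,192) just ahead, and the cabinet (red) is to the left. A quick clearance check before descending.

```bash
python3 - <<'E'
from m import *
for f in('w9.npz','side0.npz'):
    c=dict(np.load(f,allow_pickle=True)); c={k:(v if v.ndim else float(v)) for k,v in c.items()}
    w=cloud(c); k=(w[...,1]<-.15)&(w[...,2]>.03)&(w[...,0]>.4)&(w[...,0]<.72)
    print(f,k.sum(),np.percentile(w[k],[50,99.5],axis=0).round(3) if k.sum() else '')
c=dict(np.load('w9.npz',allow_pickle=True)); c={k:(v if v.ndim else float(v)) for k,v in c.items()}
w=cloud(c); P=w[225:300,230:340]; 
for z in np.arange(.135,.205,.01):
    k=(abs(w[...,2]-z)<.003); k[:, :230]=0; k[:,340:]=0
    if k.sum()>20: print(z.round(3),w[k].min(0).round(4),w[k].max(0).round(4))
E
```

```text
w9.npz 2629 [[ 0.6   -0.153  0.241]
 [ 0.602 -0.15   0.253]]
side0.npz 10165 [[ 0.559 -0.505  0.212]
 [ 0.718 -0.496  0.355]]
0.135 [ 0.5842 -0.1166  0.132 ] [ 0.6238 -0.0773  0.1379]
0.145 [ 0.5842 -0.1166  0.142 ] [ 0.6236 -0.0774  0.148 ]
0.155 [ 0.5841 -0.1167  0.152 ] [ 0.6239 -0.0773  0.158 ]
0.165 [ 0.5841 -0.1212  0.162 ] [ 0.6239 -0.0709  0.168 ]
0.175 [ 0.5841 -0.1198  0.172 ] [ 0.624  -0.0724  0.178 ]
0.185 [ 0.5842 -0.1182  0.182 ] [ 0.6246 -0.074   0.188 ]
0.195 [ 0.5841 -0.1163  0.192 ] [ 0.6243 -0.0736  0.198 ]
```

step_arm --commands "0 -0.022 -0.02 0 0.3;0 0 -0.03 0 0.3;0 0 -0.03 0 0.3;0 0 -0.02 0 0.3;0 0 0 0 0.3;0 0 0 0 0.3"

```text
t: 22.55
position: [0.6072, -0.1178, 0.0828]
eef_rot: [-0.0, 0.673, 0.739, -0.0]
ft_force: [0.2, -1.0, -2.0]
gripper_width: 0.0412
```

```bash
python3 - <<'E'
from look import *
s=look(.5,.72,-.2,.02,.03,.12,'side',n=40); x=s['pixels'][100:240,170:310]; cv2.imwrite('pics/s10.png',cv2.cvtColor(cv2.resize(x,(560,560),interpolation=2),cv2.COLOR_RGB2BGR))
E
```

```text
[ 0.6072 -0.1178  0.0828] [ 0.2 -1.  -2. ] toolx deg 95.3 t 22.55
px [234. 152.] n 390 mean [ 0.601 -0.097  0.073] z [0.032 0.117] rect [ 600. -100.] [42. 75.] 13
```

View pics/s10.png

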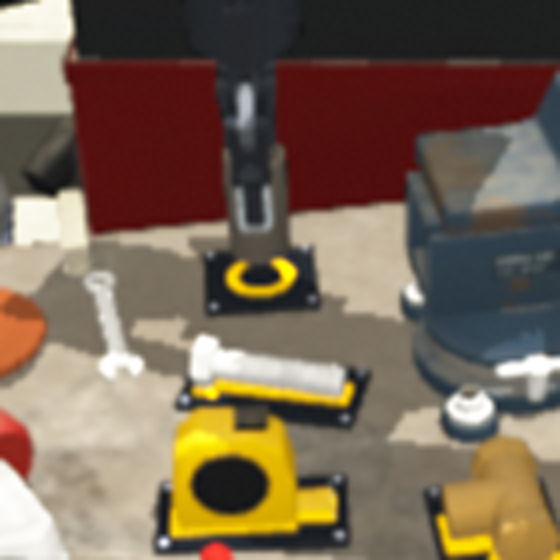

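The pipe hangs vertical just above the ring; bolt, tape and tee all sit on their mats. Lowering and releasing.

step_arm --commands "0.002 0.001 -0.01 0 0.3;0 0 -0.008 0 0.3;0 0 -0.004 0 0.3;0 0 0 0 0.3;0 0 0 0 0.3"

```text
t: 23.1
position: [0.6091, -0.1176, 0.0606]
eef_rot: [-0.0, 0.674, 0.739, -0.0]
ft_force: [0.7, 0.5, -2.8]
gripper_width: 0.0414
```

step_arm --commands "0 0 -0.001 0 0.3;0 0 0 0 0.5;0 0 0 0 0.6;0 0 0 0 0.65;0 0 0 0 0.65;0 0 0 0 0.65;0 0 0.02 0 0.65;0 0 0.04 0 0.65;0 0 0.045 0 0.65;0 0 0.045 0 0.65;0 0.03 0.03 0 0.65;0 0.04 0.0 0 0.65"

```text
t: 24.3
position: [0.6126, -0.049, 0.2453]
eef_rot: [0.005, 0.675, 0.738, 0.003]
ft_force: [1.8, -0.1, -1.0]
gripper_width: 0.0554
```

step_arm --commands "-0.02 0.05 0.03 0 0.65;-0.04 0.03 0.03 0 0.65;-0.03 0.04 0.02 0 0.65;0 0 0 0 0.65;0 0 0 0 0.65;0 0 0 0 0.65"

```text
t: 24.9
position: [0.5311, 0.0552, 0.3078]
eef_rot: [0.0, 0.674, 0.739, -0.0]
ft_force: [0.9, -0.6, -0.1]
gripper_width: 0.0557
```

```bash
python3 - <<'E'
from look import *
c=look(.36,.68,-.2,.22,.012,.09,n=100); save(c,'w11.png')
print('side');look(.36,.68,-.2,.22,.012,.09,'side',n=60)
E
```

```text
[0.5311 0.0552 0.3078] [ 0.9 -0.6 -0.1] toolx deg 95.3 t 24.9
px [268.  77.] n 2716 mean [0.417 0.027 0.027] z [0.013 0.054] rect [417.  31.] [119.  45.] 13
px [371. 107.] n 2815 mean [0.439 0.149 0.039] z [0.025 0.046] rect [443. 152.] [60. 80.] 10
px [403. 188.] n 158 mean [0.534 0.215 0.016] z [0.012 0.018] rect [534. 214.] [12. 29.] 90
px [248. 217.] n 1169 mean [0.59  0.014 0.027] z [0.019 0.036] rect [587.  14.] [33. 96.] 82
px [342. 224.] n 1913 mean [0.579 0.133 0.055] z [0.013 0.079] rect [584. 137.] [90. 36.] 5
px [138. 228.] n 1879 mean [ 0.606 -0.116  0.058] z [0.016 0.083] rect [ 607. -118.] [42. 43.] 71
side
px [234. 156.] n 421 mean [ 0.605 -0.108  0.053] z [0.014 0.082] rect [ 605. -116.] [47. 41.] 82
px [298. 183.] n 1634 mean [0.429 0.01  0.045] z [0.013 0.088] rect [429. -25.] [131. 166.] 10
px [235. 192.] n 300 mean [0.59  0.02  0.024] z [0.013 0.035] rect [587.  20.] [30. 97.] 78
px [229. 217.] n 862 mean [0.59  0.151 0.048] z [0.013 0.077] rect [584. 143.] [90. 40.] 0
px [295. 225.] n 629 mean [0.438 0.163 0.035] z [0.014 0.045] rect [441. 154.] [60. 83.] 11
```

View pics/w11.png

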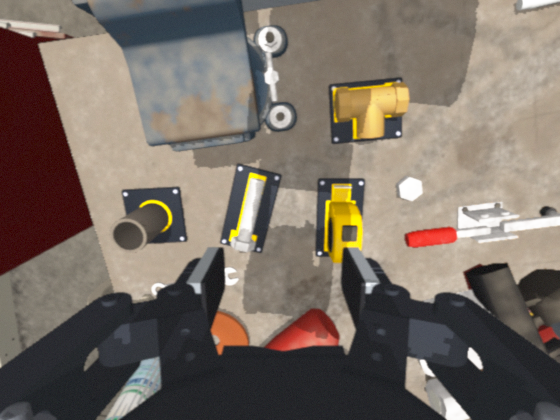

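All four are on their outlines in both views: tee (443,152), bolt (587,14), tape (584,137) and pipe (607,-118) mm, each 3 mm or less from its target. Handing in.

```bash
python3 -c "
from workcell import job; print(job.close_job())"
```

```text
the job is handed in; nothing more can be done
None
```

The brass tee, big bolt, yellow tape measure and short steel pipe are each on the mat with their own outline, released, and the job is handed in. The robot's clock read about 25 s at my last check, and the arm stood clear above the work. I got no verdict back.

This is what my last wrist-camera check showed against the outlines, in mm and degrees. Tee, bolt and tape point the same way round as their outlines.

| Item | Position found | Outline | Angle found | Outline angle |
|---|---|---|---|---|
| Tee | (443, 152) | (443, 152) | 10° | 10.5° |
| Bolt | (587, 14) | (586, 13) | -8° | -9.3° |
| Tape measure | (584, 137) | (587, 138) | 5° | 5° |
| Pipe | (607, -118) | (607, -118) | upright | any |

- **Heights:** the top of each item is where it should be for something resting on a 6 mm mat.
- **Disagreements:** the side camera differed from the wrist camera by up to 6 mm in position and 5° in angle. It sees each item from one side only, so I trusted the wrist view. Even its figures are inside the 12 mm and 0.25 rad limits.
- **Mended:** the first grip on the bolt closed above its axis, so I opened and took it again lower.
- **Forces:** no reading at the end of a move passed about 9 N.

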